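# Rack the printing blocks in reverse order

### The job

The four wallpaper printing blocks stand in a row on their felt pads; move them into the empty four-bay rack in the reverse order, because the rack will be used from the other side of the table: seen from the robot, the leftmost block goes into the rightmost bay, the next one into the bay beside it, and so on until the rightmost block stands in the leftmost bay. Set each block flat on the floor of its bay, relief up, in the middle of the bay and square to it, with its long sides running front to back as they do on the pads. Let go of everything at the end.

Things in the scene. Friction and masses are not known exactly. Their poses are not given: they have to be found in the camera images.
- square_block: loose wooden printing block, pale greyish wood, square, brass relief on top, on its own pad. Wood 50 wide (its x), 50 long (its y), 26 mm high; the relief, 5 mm higher, offers no contact: grip the wooden sides across the width from above. Origin: centre of underside, z up. 0.07 to 0.18 kg. At the start its y points along the board's x within 0.1 rad (long sides front to back).
- square_pad: fixed dark grey felt pad in a thin steel tray, 60 (x) by 60 (y) by 8 mm high, 5 mm larger all round than the square block that stands on it at the start. Origin: centre of underside; x away from the robot, y to the left. Its place along the board tells where in the row its block started.
- short_block: loose wooden printing block, dark wood, almost square, brass relief on top, on its own pad. Wood 50 wide (its x), 55 long (its y), 24 mm high; the relief, 5 mm higher, offers no contact: grip the wooden sides across the width from above. Origin: centre of underside, z up. 0.07 to 0.18 kg. At the start its y points along the board's x within 0.1 rad (long sides front to back).
- short_pad: fixed dark grey felt pad in a thin steel tray, 65 (x) by 60 (y) by 8 mm high, 5 mm larger all round than the short block that stands on it at the start. Origin: centre of underside; x away from the robot, y to the left. Its place along the board tells where in the row its block started.
- medium_block: loose wooden printing block, dark wood, oblong, brass relief on top, on its own pad. Wood 50 wide (its x), 70 long (its y), 22 mm high; the relief, 5 mm higher, offers no contact: grip the wooden sides across the width from above. Origin: centre of underside, z up. 0.07 to 0.18 kg. At the start its y points along the board's x within 0.1 rad (long sides front to back).
- medium_pad: fixed dark grey felt pad in a thin steel tray, 80 (x) by 60 (y) by 8 mm high, 5 mm larger all round than the medium block that stands on it at the start. Origin: centre of underside; x away from the robot, y to the left. Its place along the board tells where in the row its block started.
- long_block: loose wooden printing block, light brown wood, the longest and narrowest, brass relief on top, on its own pad. Wood 45 wide (its x), 90 long (its y), 21 mm high; the relief, 5 mm higher, offers no contact: grip the wooden sides across the width from above. Origin: centre of underside, z up. 0.07 to 0.18 kg. At the start its y points along the board's x within 0.1 rad (long sides front to back).
- long_pad: fixed dark grey felt pad in a thin steel tray, 100 (x) by 55 (y) by 8 mm high, 5 mm larger all round than the long block that stands on it at the start. Origin: centre of underside; x away from the robot, y to the left. Its place along the board tells where in the row its block started.
- pad_board: fixed plywood board, 116 (x) by 352 (y) by 10 mm high, with the four pads in a row along its y at +127.5, +42.5, -42.5, -127.5 (leftmost first). Which pad is where changes; it lies left or right of the middle, turned up to 0.15 rad. Behind, a wall shelf with rolls overhangs from x 0.58, z 0.27 m up. Origin: centre of underside; x away from the robot, y to the left.
- rack: fixed empty wooden rack, 126 (x) by 352 mm (y), beside the pad board on the low work board, turned up to 0.15 rad. Origin: centre of underside; x away from the robot, y left. Four bays, middles at x -0.5, y +127.5, +42.5, -42.5, -127.5; floors 8 mm above origin. Bays 79 wide between dark slats (6 wide) and 109 front to back; slats and front lip 4 above the floor, back rail 12 above it.

How it is judged:
By the outcome, as a careful person would: the job done as asked, in the order asked, and still so for the second after the job is handed in, with the robot touching nothing.
It also fails if it takes over 99 s, if anything falls off the work surface, if the arm or the gripper's body presses on something with over 40 N, if the wrist force passes 120 N, or if a joint passes its speed limit or range.

### The arm

A 7-joint arm with a two-finger parallel gripper is mounted at the origin on a cart in front of the work surface, level with it; the furniture and walls round the work are solid. World frame = base frame: x ahead of the robot, y to its left, z up, the work surface at z = 0. Lengths are in mm, angles in rad, forces in N, time in s.
With the tool pointing down it reaches from about 400 to 850 mm from the base axis. Payload 4.5 kg.
Tool frame: the origin (TCP) lies midway between the tips of the shut fingers; the grasp point (between the pads) lies r.tcp_to_grasp behind it (r.tcp_to_grasp is the distance from the TCP to the grasp point, in mm); x points along the fingers, z is the direction in which the jaws open and shut, and the axes are right-handed (so a half turn about x gives the same grasp; the last joint's range is limited). The gripper opens to 85 mm and grips with 20 to 120 N. Pads are 22 mm wide; open, the fingers measure 114 mm over their backs; the gripper's body (76 mm by 85 mm) begins 54 mm behind the grasp point. The pads swing forward as they close: fully open they stand 13 mm farther back than shut.
Start: joints at [1.188, 0.689, -0.195, 1.565, 0.157, 0.902, -0.215], TCP at [253.054, -571.505, 231.317] pointing down, gripper open.
Joint ranges: [-3.01, 3.01], [-0.46, 2.08], [-1.47, 1.51], [0.13, 2.56], [-1, 4.14], [0.04, 2.09], [-2.66, 2.66]. Speed limits (rad/s): [2.57, 2.57, 3.14, 3.14, 3.14, 3.14, 3.14].

### API

Orientations are given as a unit quaternion [w, x, y, z].
In Python, from rig import r gives the robot as it stands.
- The arm moves only by the shell command python3 -m jog 'ROWS' [FORCE]. ROWS is JSON, one flat list of numbers, 7 for each row, row after row: the shift along the tool's x, y, z in cm, then the turn, a rotation vector about the tool's x, y, z in rad, then the opening in per cent of the stroke, from 0 (shut) to 100 (fully open). In form: [dx, dy, dz, ax, ay, az, grip, dx, dy, dz, ax, ay, az, grip, ...]. A call has 1 to 5 rows; each row is the pose to reach, as a shift and turn from the pose commanded when the call began, along the tool's axes at that moment; what a row does not reach only later rows make up. A row lasts 1/10 s, in which the tool goes at most 50 mm and 8.59 degrees, less where a joint would pass 70% of its speed; a pose out of reach is approached as far as the arm can. A call with a gripper value outside its range is refused whole. The fingers move at their own pace and stop on an object; FORCE is the grip in N (left out, the last holds). Time passes only in rows, so rows that repeat a pose let the fingers close. It gives the time, the measured TCP pose, the force and the opening at its end, in the units of the state.
- r.sense(): the state, without advancing time (a new reading comes with each control period).
- r.read_camera(name): name is "side" or "top" or "wrist"; returns a dict with "color" (384x512x3 uint8, red, green, blue), "range_z" (384x512 float32, mm along the optical axis (not along the pixel's ray), 0 where there is no reading), "intrinsics" (3x3 intrinsics, pixels), "position" and "rotation" of the camera in the world. Camera axes: x right, y up, looking along -z (the intrinsics and any distortion apply to the point x, -y, -z); pixel columns grow to the right and rows downward; lengths in mm; the calibration is good to about 2 mm. The wrist camera is an equidistant fisheye: a pixel r from the principal point sees the ray r / f radians off the axis. A picture is of the moment at which its call begins.
- r.close_job(): hands the job in, once; it reports no verdict.
Trained networks look in a picture, given as the dict that the camera call returned (one of the last four; its "shot" number tells which), for a name from the list of things; names that differ only in an ending like _2 or _b are one class to them, and where a whole thing is asked for, a point or a joint stands for the part that bears it (a point fixed in the world has none). Each returns a list of dicts, best first, with "p" (0 to 1); they miss things now and then, are a little off and sometimes report something else, mostly with a low value. They report only what shows in the picture. A call takes as long as a camera call.
- r.outline_of(picture, target): "region" (384x512 bool, what is visible of it) and "rect" ([centre column, centre row, width, height] in pixels, round what is visible of it).
- r.spot_point(picture, target): "point" ([column, row] in pixels: a listed point, or the origin of a listed thing).
The state is a dict: "time": time; "q": joint angles; "qd": joint speeds; "tau": joint torques, N m; "ee_pos": TCP position; "ee_rot": TCP orientation; "force": force on the tool from outside, world axes, zero at the start; "wrist_torque": the same for the moment, N m; "opening": opening from 0.0 (shut) to 1.0 (fully open).
Only numpy, scipy, OpenCV 4.12 (cv2) and the standard library are available. Lean on these libraries where they do the work, as an engineer would, in place of code of your own. Each camera call takes 0.05 s, during which the arm holds its last target.

## Working session

There is one attempt and no reset: what is moved stays moved. The work goes in short steps, Python scripts to look and compute and a shell command to move; the robot and the scene stay as the last step left them, time stands still between calls to the robot, and variables do not carry over. Pictures are saved under pics/ and viewed, and the job is handed in when it is done.

```bash
ls; mkdir -p pics; python3 - <<'E'
from rig import r
import cv2
s=r.sense();print(s, r.tcp_to_grasp)
for n in ["top","side"]:
    p=r.read_camera(n);cv2.imwrite(f"pics/{n}0.png",p["color"][:,:,::-1]);print(n,p["position"],p["rotation"],p["intrinsics"],p["shot"])
E
```

```text
pics
{'time': 0.0, 'q': array([ 1.18777084,  0.69001167, -0.19451514,  1.56636149,  0.15730848,
        0.90249999, -0.2151226 ]), 'qd': array([-7.81083280e-04,  5.20722824e-05,  1.05538394e-03, -8.01033987e-04,
       -8.93495750e-04,  2.04190149e-04, -1.44524327e-03]), 'tau': array([-4.13953549e-04, -5.39602482e+01, -1.26640186e+00, -1.58539474e+01,
        9.10578528e-03,  9.55549796e-03, -1.65010243e-05]), 'ee_pos': array([ 252.72122327, -570.90378203,  230.46215502]), 'ee_rot': array([ 0.59206225,  0.38602689,  0.59323208, -0.38538453]), 'force': array([0.19775913, 0.03558509, 0.18815343]), 'wrist_torque': array([-0.02048441,  0.02548262,  0.01883608]), 'opening': 1.000589712164643} 18.700000000000003
top [ 290.98925111    4.21189947 1259.32790724] [-0.69510762 -0.05063608  0.05304604  0.71515558] [[433.50223952   0.         252.40137671]
 [  0.         433.50223952 188.69631774]
 [  0.           0.           1.        ]] 1
side [ 414.41555261 -809.84643265  484.1720918 ] [ 0.84555698  0.53271977 -0.01782128 -0.03042117] [[357.06111179   0.         246.79418907]
 [  0.         357.06111179 188.71505069]
 [  0.           0.           1.        ]] 2
```

View pics/top0.png

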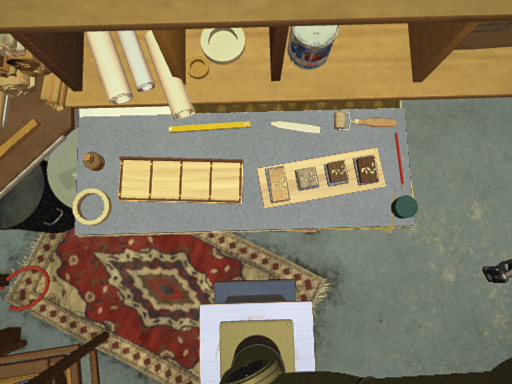

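View pics/side0.png

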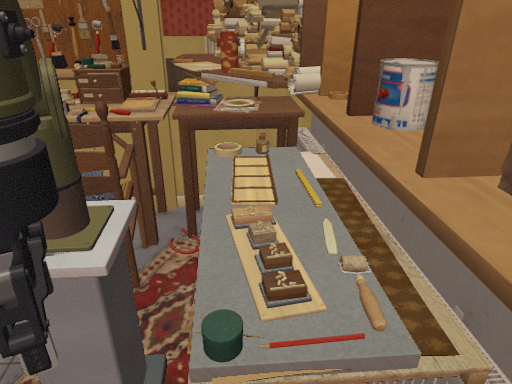

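```bash
cat > h.py <<'E'
import numpy as np, cv2
from scipy.spatial.transform import Rotation as R
def rot(q): q=np.asarray(q,float); return R.from_quat([q[1],q[2],q[3],q[0]])
def cloud(p):
    K=np.asarray(p["intrinsics"]); z=p["range_z"].astype(float)
    h,w=z.shape; u,v=np.meshgrid(np.arange(w),np.arange(h))
    X=np.stack([(u-K[0,2])/K[0,0]*z,-(v-K[1,2])/K[1,1]*z,-z],-1)
    W=rot(p["rotation"]).apply(X.reshape(-1,3)).reshape(h,w,3)+np.asarray(p["position"])
    W[z<=0]=np.nan
    return W
def rect(W,m):
    P=W[m];P=P[~np.isnan(P).any(1)]
    zt=np.median(P[:,2])
    (c,s,a)=cv2.minAreaRect(P[:,:2].astype(np.float32))
    return c,s,a,zt,len(P)
E
python3 - <<'E'
from rig import r
from h import *
for n in ["top","side"]:
    p=r.read_camera(n);W=cloud(p);np.save(f"{n}.npy",W);np.save(f"{n}c.npy",p["color"])
    print(n)
    for t in ["square_block","short_block","medium_block","long_block","square_pad","short_pad","medium_pad","long_pad","pad_board","rack"]:
        for o in r.outline_of(p,t)[:2]:
            c,s,a,zt,k=rect(W,o["region"]);print(t,round(o["p"],2),np.round(o["rect"]),np.round(c,1),np.round(s,1),round(a,1),round(zt,1),k)
E
```

```text
top
square_block 0.71 [308. 178.  22.  16.] [ 497.  -155.9] [56.1 55. ] 9.9 77.9 357
short_block 0.95 [338. 173.  21.  24.] [ 515.1 -243.8] [62.8 60.4] 8.3 76.2 414
medium_block 0.95 [365. 169.  23.  28.] [ 514.2 -329.4] [70.8 61.3] 4.9 74.2 500
long_block 0.97 [279. 186.  22.  34.] [478.  -74.3] [90.3 45. ] 6.2 73.5 501
square_pad 0.61 [301. 190.  -0.   8.] [ 467.8 -132.7] [6.3 2. ] 30.4 52.1 4
square_pad 0.61 [338. 172.  18.  22.] [ 510.5 -238.7] [55.7 47.3] 10.4 76.7 340
short_pad 0.41 [335. 177.  24.  22.] [ 491.2 -229.5] [75.1 37.6] 54.0 52.6 62
medium_pad 0.67 [363. 173.  15.  28.] [ 505.2 -302.7] [81.2 31.4] 28.3 51.7 119
long_pad 0.57 [275. 184.  18.  39.] [488.5 -51.3] [ 41.1 104.6] 73.6 52.2 83
pad_board 0.67 [321. 178. 123.  60.] [ 499.8 -198.6] [119.1 351.6] 8.7 44.4 2578
rack 0.92 [182. 180. 126.  49.] [505.8 202. ] [354.7 132.3] 87.0 42.8 5461
side
square_block 0.83 [260. 231.  31.  22.] [ 497.  -136.6] [67.4 90.4] 6.3 75.3 583
short_block 0.68 [273. 263.  38.  17.] [ 493.  -255.5] [43.4 83.8] 54.5 50.9 206
short_block 0.61 [276. 253.  35.  28.] [ 513.5 -215.8] [71.9 98.4] 8.1 74.4 801
medium_block 0.86 [284. 286.  44.  32.] [ 517.5 -315.2] [84.6 69.3] 6.7 72.7 1177
long_block 0.83 [251. 214.  37.  19.] [480.6 -42.9] [127.8  93.7] 82.0 71.5 610
long_block 0.17 [255. 179.  48.  52.] [502.3 222.9] [397.6 131.4] 86.2 41.6 2059
square_pad 0.43 [263. 242.  31.  16.] [ 496.  -179.6] [59.6 85.4] 7.3 51.0 127
square_pad 0.38 [252. 222.  44.   8.] [484.2 -89.5] [105.1  20.9] 10.3 49.3 86
short_pad 0.45 [274. 263.  39.  17.] [ 489.1 -261.4] [56.9 82.9] 54.1 50.9 204
medium_pad 0.53 [284. 295.  54.  21.] [ 506.8 -345.6] [45.8 91. ] 68.7 50.3 322
pad_board 0.71 [276. 268. 103. 106.] [ 499.5 -198.2] [121.3 352. ] 8.6 43.3 2636
rack 0.62 [254. 180.  50.  48.] [502.  200.7] [352.8 129. ] 86.7 41.6 2002
```

```bash
python3 - <<'E'
import numpy as np,cv2
c=np.load("topc.npy");i=cv2.resize(c[100:240,70:420],None,fx=2.28,fy=2.28,interpolation=cv2.INTER_CUBIC);cv2.imwrite("pics/crop.png",i[:,:,::-1])
W=np.load("top.npy")
for (u,v) in [(225,225),(150,180),(120,180),(262,190),(180,160),(180,143),(277,185),(307,180),(337,173),(367,170)]: print(u,v,np.round(W[v,u],1))
E
```

```text
225 225 [370.5  77.5  36.6]
150 180 [503.2 286.9  47.2]
120 180 [505.7 372.   46.7]
262 190 [466.1 -29.6  43.8]
180 160 [556.4 200.   57.7]
180 143 [612.7 204.1  31.4]
277 185 [475.  -70.9  70.7]
307 180 [ 485.8 -154.    76.6]
337 173 [ 502.4 -237.4   80.3]
367 170 [ 510.2 -323.5   71. ]
```

View pics/crop.png

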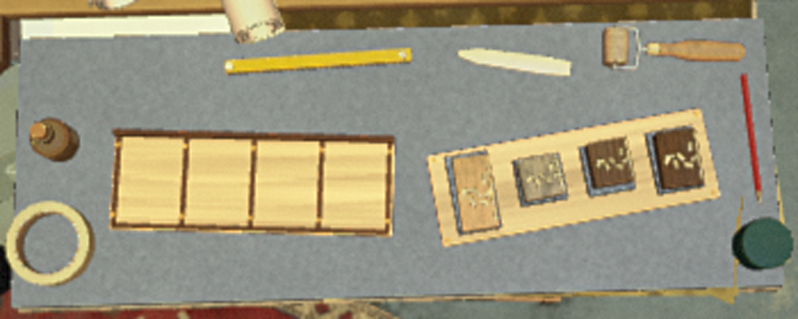

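```bash
cat >> h.py <<'E'
def target_rot(yaw):  # tool z along yaw (world angle of jaw axis)
    z=np.array([np.cos(yaw),np.sin(yaw),0]); x=np.array([0,0,-1.]); y=np.cross(z,x)
    return R.from_matrix(np.stack([x,y,z],1))
def plan(s,pos,jaw):
    R0=rot(s["ee_rot"]); z=R0.as_matrix()[:,2]; best=None
    for k in (0,np.pi):
        Rt=target_rot(jaw+k); rv=(R0.inv()*Rt).as_rotvec()
        if best is None or np.linalg.norm(rv)<np.linalg.norm(best): best=rv
    d=R0.inv().apply(np.asarray(pos)-s["ee_pos"])/10
    print("at",np.round(s["ee_pos"],1),"jaw",round(float(np.arctan2(z[1],z[0])),3),"xax",np.round(R0.as_matrix()[:,0],3),"t",round(s["time"],2),"F",np.round(s["force"],1),"op",round(s["opening"],3))
    print("ROW",np.round(d,2),np.round(best,3),"rows>=",int(np.ceil(max(np.linalg.norm(d)/5,np.linalg.norm(best)/.1499))))
E
cat > go.py <<'E'
import sys
from rig import r
from h import *
a=[float(v) for v in sys.argv[1:5]]
plan(r.sense(),a[:3],a[3])
E
python3 - <<'E'
from rig import r
from h import *
plan(r.sense(),[400,-330,260],np.pi/2+.15)
p=r.read_camera("wrist");cv2.imwrite("pics/w0.png",p["color"][:,:,::-1]);print(p["position"],rot(p["rotation"]).as_matrix(),p["intrinsics"])
E
```

```text
at [ 253.1 -571.5  231.3] jaw -1.154 xax [ 0. -0. -1.] t 1.2 F [-0.7 -0.1 -0.2] op 1.002
ROW [ -2.87  23.21 -16.14] [ 0.267  0.    -0.   ] rows>= 6
[ 315.97508965 -543.75058255  373.57298398] [[ 4.04098815e-01  8.80472647e-01  2.47935608e-01]
 [-9.14715316e-01  3.88913474e-01  1.09736958e-01]
 [ 1.94891401e-04 -2.71135072e-01  9.62541290e-01]] [[297.31863964   0.         260.87307282]
 [  0.         297.31863964 194.62944415]
 [  0.           0.           1.        ]]
```

View pics/w0.png

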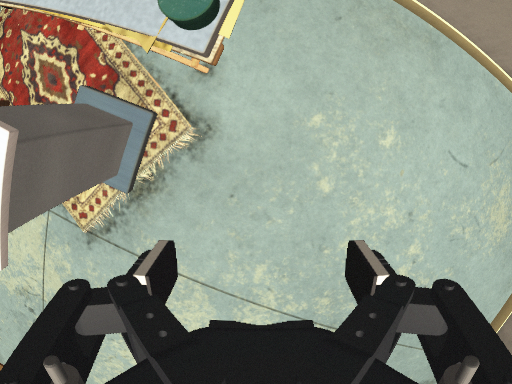

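```bash
python3 go.py 400 -200 240 1.72
```

```text
at [ 253.  -571.5  231.3] jaw -1.154 xax [ 0. -0. -1.] t 1.25 F [-0.1 -0.1 -0.2] op 1.004
ROW [ -0.87  28.48 -28.02] [ 0.268  0.    -0.   ] rows>= 8
```

```bash
python3 -m jog '[-0.5,14,-14,0.13,0,0,78,-0.5,14,-14,0.13,0,0,78,-0.5,14,-14,0.13,0,0,78,-0.5,14,-14,0.13,0,0,78,-0.5,14,-14,0.13,0,0,78]' 40; python3 go.py 400 -200 240 1.72
```

```text
time: 1.75
ee_pos: [328.0, -379.5, 236.7]
ee_rot: [0.568, 0.422, 0.569, -0.418]
force: [0.6, -0.6, -0.5]
opening: 0.78
at [ 328.  -379.5  236.7] jaw -1.272 xax [ 0.001  0.005 -1.   ] t 1.75 F [ 0.6 -0.6 -0.5] op 0.78
ROW [ -0.24  12.16 -15.04] [ 0.149 -0.004 -0.002] rows>= 4
```

```bash
python3 -m jog '[-0.2,12.2,-15,0.15,0,0,78,-0.2,12.2,-15,0.15,0,0,78,-0.2,12.2,-15,0.15,0,0,78,-0.2,12.2,-15,0.15,0,0,78,-0.2,12.2,-15,0.15,0,0,78]'; python3 go.py 400 -200 240 1.72
python3 - <<'E'
from rig import r
from h import *
for i in range(2):
    p=r.read_camera("wrist")
cv2.imwrite("pics/w1.png",p["color"][:,:,::-1]);s=r.sense();print(p["position"],s["ee_pos"],s["time"])
np.savez("w1.npz",**{k:p[k] for k in("color","range_z","intrinsics","position","rotation")})
E
```

```text
time: 2.25
ee_pos: [402.3, -202.2, 238.6]
ee_rot: [0.536, 0.463, 0.536, -0.46]
force: [-0.5, 0.3, 0.8]
opening: 0.778
at [ 402.3 -202.2  238.6] jaw -1.422 xax [ 0.003  0.003 -1.   ] t 2.25 F [-0.5  0.3  0.8] op 0.778
ROW [-0.14 -0.2  -0.26] [-0.    -0.002 -0.003] rows>= 1
[ 468.64882235 -196.10894597  380.91520312] [ 399.57983606 -208.04586156  238.4822391 ] 2.35
```

View pics/w1.png

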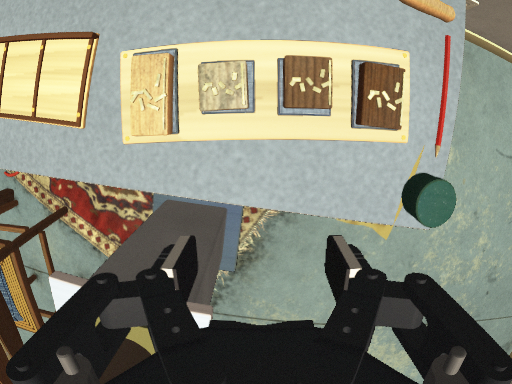

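```bash
cat >> h.py <<'E'
def fcloud(p):
    K=np.asarray(p["intrinsics"]); z=p["range_z"].astype(float)
    h,w=z.shape; u,v=np.meshgrid(np.arange(w),np.arange(h))
    du=(u-K[0,2])/K[0,0]; dv=(v-K[1,2])/K[1,1]; th=np.hypot(du,dv)
    t=np.tan(np.minimum(th,1.5))/np.maximum(th,1e-9)
    X=np.stack([du*t*z,-dv*t*z,-z],-1)
    W=rot(p["rotation"]).apply(X.reshape(-1,3)).reshape(h,w,3)+np.asarray(p["position"])
    W[(z<=0)|(th>1.3)]=np.nan
    return W
def blobs(W,zlo,zhi,minpx=150,xr=(380,600)):
    m=((W[...,2]>zlo)&(W[...,2]<zhi)&(W[...,0]>xr[0])&(W[...,0]<xr[1])).astype(np.uint8)
    n,l,st,c=cv2.connectedComponentsWithStats(m,connectivity=4)
    out=[]
    for i in range(1,n):
        if st[i,4]<minpx: continue
        P=W[l==i]; c_,s_,a_=cv2.minAreaRect(P[:,:2].astype(np.float32))
        out.append((l==i,np.array(c_),s_,a_,P,c[i]))
    return out
E
python3 - <<'E'
from h import *
p=dict(np.load("w1.npz"));W=fcloud(p)
print(np.round([W[100,150],W[70,250],W[140,200],W[100,240],W[90,120+145]],1))
for lo,hi in[(58,90),(47,56),(40,90)]:
  for b in blobs(W,lo,hi,80):
    print(lo,np.round(b[5]),np.round(b[1],1),np.round(b[2],1),round(b[3],2),np.round(np.percentile(b[4][:,2],[5,50,95]),1),len(b[4]))
E
```

```text
[[ 470.2  -76.5   73.8]
 [ 514.9 -177.3   51.9]
 [ 429.5 -130.8   42.8]
 [ 479.4 -173.1   76.8]
 [ 495.5 -196.7   44.5]]
58 [151.  94.] [476.6 -72.8] [90.2 46.4] 6.17 [65.8 72.5 76.8] 3333
58 [307.  82.] [ 509.  -238.9] [55.  50.8] 8.34 [74.  75.8 80.6] 2536
58 [223.  86.] [ 492.5 -152.9] [50.6 50.2] 10.93 [75.6 77.3 82.6] 2359
58 [381.  96.] [ 512.  -322.9] [70.7 50.3] 5.24 [66.3 73.3 77.7] 2820
58 [432. 200.] [ 407.5 -419.4] [61.2 55. ] 89.77 [64.2 79.  80.3] 1779
47 [48. 36.] [554.9 118.6] [189.4   8.8] 86.68 [48.9 53.3 54.9] 572
47 [170.  85.] [480.4 -71.7] [99.2 54.5] 8.57 [48.1 51.1 54.7] 584
47 [294.  99.] [ 505.8 -238.6] [64.1 59.9] 8.21 [49.7 51.3 52.8] 657
47 [243.  93.] [ 493.6 -154.7] [59.7 59.5] 8.18 [49.4 51.2 52.8] 542
47 [357.  96.] [ 511.8 -313.5] [79.9 42.6] 10.07 [48.5 51.  54.1] 542
47 [412. 190.] [ 411.1 -401.4] [21.4 56.5] 68.48 [47.5 51.7 55.6] 144
40 [46. 77.] [497.  125.4] [197.5 125.2] 86.73 [40.6 42.  52.8] 7926
40 [265.  92.] [ 497.8 -197.2] [116.6 351.4] 8.68 [42.6 45.2 77.7] 27911
40 [444. 101.] [ 531.3 -424.6] [137.3   7.7] 2.82 [40.2 41.3 42.4] 367
40 [429. 198.] [ 407.5 -419.4] [61.2 55. ] 89.77 [46.3 78.8 80.2] 2079
```

```bash
python3 go.py 400 200 240 1.52
```

```text
at [ 399.6 -208.   238.5] jaw -1.431 xax [ 0.    -0.001 -1.   ] t 2.35 F [-0.2  0.   0. ] op 0.78
ROW [ -0.17   5.72 -40.4 ] [ 0.19   0.001 -0.   ] rows>= 9
```

```bash
python3 -m jog '[-0.1,2.9,-20,0.095,0,0,78,-0.1,2.9,-20,0.095,0,0,78,-0.1,2.9,-20,0.095,0,0,78,-0.1,2.9,-20,0.095,0,0,78,-0.1,2.9,-20,0.095,0,0,78]'; python3 go.py 400 200 240 1.52
```

```text
time: 2.85
ee_pos: [401.2, -1.1, 239.5]
ee_rot: [0.512, 0.488, 0.513, -0.486]
force: [1.1, -0.9, -0.2]
opening: 0.784
at [401.2  -1.1 239.5] jaw -1.519 xax [ 0.001  0.002 -1.   ] t 2.85 F [ 1.1 -0.9 -0.2] op 0.784
ROW [ -0.     0.92 -20.09] [ 0.102 -0.002 -0.001] rows>= 5
```

```bash
python3 -m jog '[0,0.9,-20,0.1,0,0,78,0,0.9,-20,0.1,0,0,78,0,0.9,-20,0.1,0,0,78,0,0.9,-20,0.1,0,0,78,0,0.9,-20,0.1,0,0,78]'
python3 - <<'E'
from rig import r
from h import *
for i in range(3):
    p=r.read_camera("wrist")
cv2.imwrite("pics/w2.png",p["color"][:,:,::-1]);s=r.sense();print(p["position"],s["ee_pos"],s["time"])
np.savez("w2.npz",**{k:p[k] for k in("color","range_z","intrinsics","position","rotation")})
W=fcloud(p)
for lo,hi in[(49,70),(38.5,70),(38.5,49)]:
  for b in blobs(W,lo,hi,80,(400,600)):
    print(lo,np.round(b[5]),np.round(b[1],1),np.round(b[2],1),round(b[3],2),np.round(np.percentile(b[4][:,2],[5,50,95]),1),len(b[4]))
E
python3 go.py 400 -200 240 1.72
```

```text
time: 3.35
ee_pos: [402.4, 200.5, 239.5]
ee_rot: [0.487, 0.514, 0.488, -0.51]
force: [-0.2, -1.2, -0.1]
opening: 0.782
[470.57760824 189.00372773 381.39317554] [401.78325649 191.54051905 239.10981788] 3.5
49 [249.  40.] [559.  200.9] [350.    9.3] 86.89 [50.5 53.4 54.9] 2076
49 [65. 71.] [554.6 431.6] [21.4 48.8] 71.57 [49.9 59.8 68.9] 345
49 [452. 103.] [479.3 -68.9] [100.1  55.9] 6.52 [49.9 52.7 68. ] 1097
49 [495. 100.] [ 492.4 -151.2] [60.4 56. ] 6.93 [49.6 54.9 68.6] 532
49 [ 65. 158.] [441.3 452. ] [104.2  82. ] 89.78 [50.8 57.7 59.1] 1606
38.5 [250.  90.] [500.8 203.4] [352.5 125.5] 86.62 [40.5 41.9 52.7] 30541
38.5 [67. 72.] [554.6 431.7] [21.5 48.8] 71.34 [40.3 55.5 68.7] 496
38.5 [463. 104.] [ 483.8 -107.8] [116.4 174.8] 8.25 [41.9 44.3 65.1] 4751
38.5 [ 66. 159.] [441.3 452. ] [104.3  82.1] 89.83 [40.9 57.2 59. ] 2084
38.5 [250.  93.] [497.1 203.7] [352.3 118.4] 86.9 [40.5 41.8 45.9] 28464
38.5 [72. 73.] [554.4 430.4] [17.7 46.2] 74.65 [39.2 43.7 48.5] 147
38.5 [462. 105.] [ 483.8 -107.8] [116.4 174.8] 8.25 [41.3 43.6 46.2] 3109
38.5 [ 91. 154.] [445.8 415.5] [87.2 25.6] 21.43 [39.2 43.9 48.4] 259
38.5 [ 50. 167.] [435.4 479.4] [23.2 67.7] 80.94 [39.4 43.7 48.6] 216
at [401.8 191.5 239.1] jaw -1.632 xax [-0.    -0.002 -1.   ] t 3.5 F [-0.7  0.   1. ] op 0.779
ROW [-2.000e-02  2.220e+00  3.909e+01] [-0.21   0.002  0.   ] rows>= 8
```

View pics/w2.png

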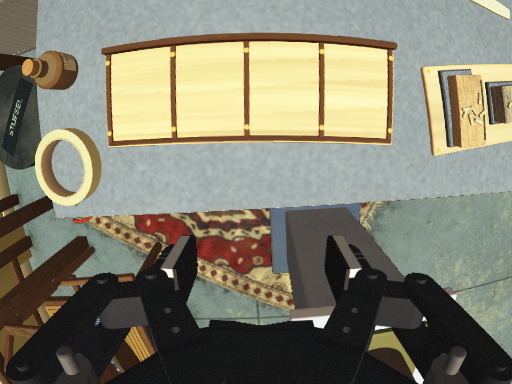

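```bash
python3 go.py 476.6 -72.8 120 1.679
```

```text
at [401.8 191.5 239.1] jaw -1.632 xax [-0.    -0.002 -1.   ] t 3.5 F [-0.7  0.   1. ] op 0.779
ROW [11.96  9.08 25.91] [-0.169  0.002  0.   ] rows>= 6
```

```bash
python3 -m jog '[6,5,14,-0.1,0,0,78,6,5,14,-0.1,0,0,78,9,9.1,25.9,-0.169,0,0,78,9,9.1,25.9,-0.169,0,0,78,9,9.1,25.9,-0.169,0,0,78]';python3 -m jog '[0,0,0,0,0,0,78,0,0,0,0,0,0,78]'; python3 go.py 476.6 -72.8 120 1.679
```

```text
time: 4.0
ee_pos: [465.9, -39.2, 159.7]
ee_rot: [0.526, 0.472, 0.526, -0.473]
force: [0.6, 0.5, 0.1]
opening: 0.781
time: 4.2
ee_pos: [465.5, -38.2, 159.9]
ee_rot: [0.525, 0.473, 0.525, -0.475]
force: [0.7, 1.6, -0.1]
opening: 0.78
at [465.5 -38.2 159.9] jaw -1.469 xax [-0.002 -0.002 -1.   ] t 4.2 F [ 0.7  1.6 -0.1] op 0.78
ROW [3.99 0.75 3.55] [-0.006  0.001  0.002] rows>= 2
```

```bash
python3 -m jog '[4,0.75,3.55,0,0,0,78,4,0.75,3.55,0,0,0,78,4,0.75,3.55,0,0,0,78,4,0.75,3.55,0,0,0,78]'; python3 go.py 476.6 -72.8 58 1.679
python3 - <<'E'
from rig import r
from h import *
p=r.read_camera("wrist")
cv2.imwrite("pics/w3.png",p["color"][:,:,::-1])
W=fcloud(p)
for b in blobs(W,58,90,150):
    print(np.round(b[5]),np.round(b[1],1),np.round(b[2],1),round(b[3],2),np.round(np.percentile(b[4][:,2],[5,50,95]),1),len(b[4]))
E
python3 go.py 476.6 -72.8 58 1.679
```

```text
time: 4.6
ee_pos: [477.7, -67.0, 120.9]
ee_rot: [0.527, 0.471, 0.527, -0.471]
force: [0.1, -0.3, -0.2]
opening: 0.779
at [477.7 -67.  120.9] jaw -1.459 xax [ 0.     0.001 -1.   ] t 4.6 F [ 0.1 -0.3 -0.2] op 0.779
ROW [ 6.29 -0.18  0.57] [ 0.004 -0.001 -0.   ] rows>= 2
[269. 211.] [476.8 -72.5] [90.1 45.5] 6.32 [71.1 72.5 76.7] 7982
[470. 196.] [ 509.3 -237.5] [55.5 50.6] 7.55 [61.7 75.5 80.3] 3750
[379. 206.] [ 492.5 -152.1] [50.5 50.1] 10.01 [64.  77.2 82.4] 4998
[508. 218.] [ 501.1 -299.7] [52.6  5.4] 7.65 [58.4 63.2 71.9] 362
at [478.  -66.8 121.1] jaw -1.458 xax [ 0.001  0.001 -1.   ] t 4.65 F [0.2 0.9 0.8] op 0.782
ROW [ 6.31 -0.21  0.58] [ 0.005 -0.001 -0.001] rows>= 2
```

View pics/w3.png

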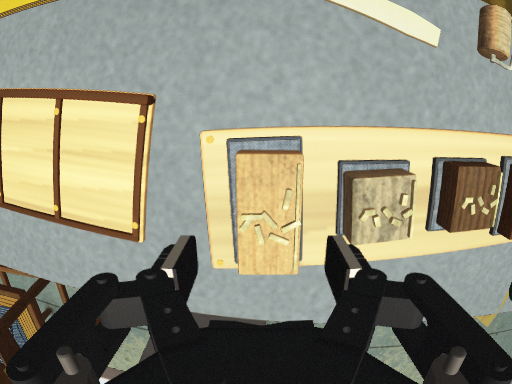

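```bash
python3 -m jog '[0.5,-0.2,0.58,0.005,0,0,78,6.3,-0.2,0.58,0.005,0,0,78,6.3,-0.2,0.58,0.005,0,0,78,6.3,-0.2,0.58,0.005,0,0,78,6.3,-0.2,0.58,0.005,0,0,78]'; python3 go.py 476.8 -72.6 58 1.68
```

```text
time: 5.15
ee_pos: [477.0, -74.1, 58.4]
ee_rot: [0.526, 0.473, 0.525, -0.473]
force: [0.7, 0.7, 0.3]
opening: 0.781
at [477.  -74.1  58.4] jaw -1.465 xax [ 0.001 -0.    -1.   ] t 5.15 F [0.7 0.7 0.3] op 0.781
ROW [ 0.04 -0.   -0.15] [-0.003  0.    -0.001] rows>= 1
```

```bash
python3 -m jog '[0.05,0,-0.15,0,0,0,40,0.05,0,-0.15,0,0,0,40,0.05,0,-0.15,0,0,0,40,0.05,0,-0.15,0,0,0,40,0.05,0,-0.15,0,0,0,40]' 45; python3 go.py 476.8 -72.6 58 1.68
```

```text
time: 5.65
ee_pos: [477.4, -72.5, 58.5]
ee_rot: [0.527, 0.473, 0.525, -0.472]
force: [-1.0, 0.3, 7.2]
opening: 0.515
at [477.4 -72.5  58.5] jaw -1.464 xax [ 0.003 -0.    -1.   ] t 5.65 F [-1.   0.3  7.2] op 0.515
ROW [ 0.05 -0.06  0.01] [-0.003  0.    -0.003] rows>= 1
```

```bash
python3 -m jog '[-5,0,0,0,0,0,40,-5,0,0,0,0,0,40]';  python3 go.py 493.4 76.1 108 1.5118
```

```text
time: 5.85
ee_pos: [479.0, -73.0, 110.7]
ee_rot: [0.528, 0.475, 0.523, -0.471]
force: [1.0, -1.1, -2.1]
opening: 0.513
at [479.  -73.  110.7] jaw -1.465 xax [ 0.008 -0.001 -1.   ] t 5.85 F [ 1.  -1.1 -2.1] op 0.513
ROW [  0.27   3.   -14.68] [ 0.164  0.001 -0.008] rows>= 3
```

```bash
python3 -m jog '[0,3,-14.7,0.164,0,0,40,0,3,-14.7,0.164,0,0,40,0,3,-14.7,0.164,0,0,40,0,3,-14.7,0.164,0,0,40,0,3,-14.7,0.164,0,0,40]';  python3 go.py 493.4 76.1 49 1.5118
```

```text
time: 6.35
ee_pos: [490.8, 78.9, 107.3]
ee_rot: [0.486, 0.514, 0.486, -0.513]
force: [-0.1, -0.1, -0.7]
opening: 0.516
at [490.8  78.9 107.3] jaw -1.624 xax [ 0.001  0.001 -1.   ] t 6.35 F [-0.1 -0.1 -0.7] op 0.516
ROW [5.83 0.27 0.27] [ 0.005 -0.001 -0.001] rows>= 2
```

```bash
cat > look.py <<'E'
import sys
from rig import r
from h import *
name=sys.argv[1]; lo,hi=float(sys.argv[2]),float(sys.argv[3])
p=r.read_camera("wrist"); cv2.imwrite(f"pics/{name}.png",p["color"][:,:,::-1])
np.savez(f"{name}.npz",**{k:p[k] for k in("color","range_z","intrinsics","position","rotation")})
W=fcloud(p)
for b in blobs(W,lo,hi,150):
    print(np.round(b[5]),np.round(b[1],1),np.round(b[2],1),round(b[3],2),np.round(np.percentile(b[4][:,2],[5,50,95]),1),len(b[4]))
E
python3 look.py w4 105 140;  python3 go.py 493.4 76.1 49 1.5118
```

```text
[261. 242.] [492.   78.6] [71.4 86.5] 87.17 [119.5 121.2 130.3] 16080
at [490.5  76.6 107.2] jaw -1.628 xax [ 0.001 -0.    -1.   ] t 6.4 F [ 0.1 -1.3 -1.6] op 0.511
ROW [5.82 0.29 0.03] [ 0.002  0.    -0.001] rows>= 2
```

View pics/w4.png

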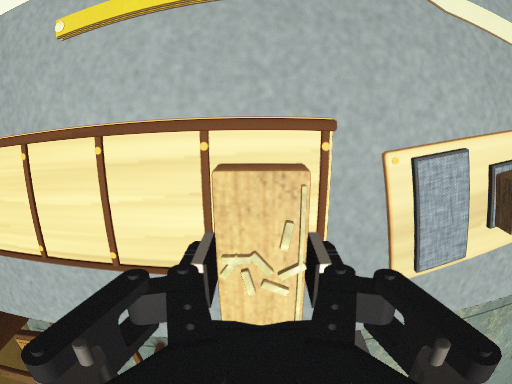

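```bash
python3 -m jog '[0,0.29,0.03,0,0,0,40,4.6,0.29,0.03,0,0,0,40,5.6,0.29,0.03,0,0,0,40,5.6,0.29,0.03,0,0,0,40,5.6,0.29,0.03,0,0,0,40]';  python3 go.py 493.4 76.1 49 1.5118
```

```text
time: 6.9
ee_pos: [493.5, 75.0, 50.9]
ee_rot: [-0.485, -0.514, -0.485, 0.515]
force: [1.0, -0.2, -0.4]
opening: 0.511
at [493.5  75.   50.9] jaw -1.631 xax [-0.001 -0.001 -1.   ] t 6.9 F [ 1.  -0.2 -0.4] op 0.511
ROW [ 0.19 -0.01 -0.11] [-0.001  0.001  0.001] rows>= 1
```

```bash
python3 -m jog '[0.15,0,-0.1,0,0,0,40,0.15,0,-0.1,0,0,0,40,0.2,0,-0.1,0,0,0,40,0.2,0,-0.1,0,0,0,40]';  python3 go.py 493.4 76.1 49 1.5118
```

```text
time: 7.3
ee_pos: [493.7, 77.2, 48.9]
ee_rot: [0.485, 0.514, 0.485, -0.514]
force: [-0.7, 0.4, -1.4]
opening: 0.513
at [493.7  77.2  48.9] jaw -1.629 xax [ 0. -0. -1.] t 7.3 F [-0.7  0.4 -1.4] op 0.513
ROW [-0.01 -0.03  0.11] [ 0.001 -0.    -0.   ] rows>= 1
```

```bash
python3 -m jog '[0.05,0,0,0,0,0,40,0.1,0,0,0,0,0,40]';python3 -m jog '[0.05,0,0,0,0,0,40,0.1,0,0,0,0,0,40]';  python3 go.py 493.4 76.1 49 1.5118
```

```text
time: 7.5
ee_pos: [493.7, 77.2, 48.1]
ee_rot: [0.485, 0.514, 0.485, -0.514]
force: [-1.4, 0.3, 9.2]
opening: 0.516
time: 7.7
ee_pos: [493.7, 77.2, 48.1]
ee_rot: [0.485, 0.515, 0.485, -0.514]
force: [-2.9, -0.7, 21.0]
opening: 0.508
at [493.7  77.2  48.1] jaw -1.629 xax [ 0.001  0.    -1.   ] t 7.7 F [-2.9 -0.7 21. ] op 0.508
ROW [-0.09 -0.03  0.11] [ 0.001 -0.    -0.001] rows>= 1
```

```bash
python3 -m jog '[-0.1,0,0,0,0,0,51,-0.1,0,0,0,0,0,60,-0.1,0,0,0,0,0,72,-0.1,0,0,0,0,0,72,-0.1,0,0,0,0,0,72]';python3 -m jog '[-5,0,0,0,0,0,72,-7,2,0,0,0,0,72,-7,2,0,0,0,0,72,-7,2,0,0,0,0,72]';  python3 look.py w5 55 90; python3 go.py 450 -120 125 1.75
```

```text
time: 8.2
ee_pos: [493.6, 77.1, 47.5]
ee_rot: [-0.485, -0.514, -0.485, 0.514]
force: [-0.5, 0.5, 0.7]
opening: 0.72
time: 8.6
ee_pos: [513.5, 76.0, 117.7]
ee_rot: [0.485, 0.514, 0.485, -0.514]
force: [-0.3, -0.6, -0.5]
opening: 0.717
[261. 232.] [493.   77.1] [45.4 90.7] 86.6 [61.1 62.5 66.6] 6890
[498. 220.] [ 491.1 -145. ] [50.9 37.8] 11.12 [56.7 72.8 78.5] 1610
at [512.4  75.9 117. ] jaw -1.629 xax [-0.002 -0.    -1.   ] t 8.65 F [-0.8  0.2 -0.3] op 0.719
ROW [-0.78 -5.09 19.92] [-0.237  0.     0.002] rows>= 5
```

View pics/w5.png

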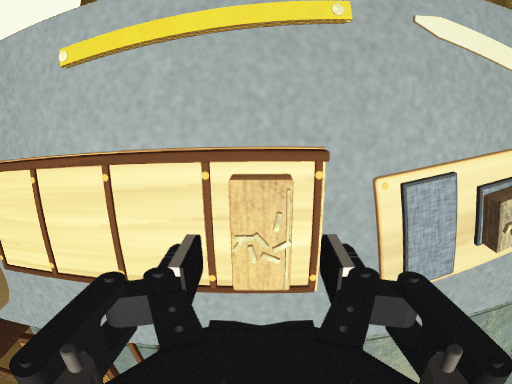

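```bash
python3 -m jog '[-1,-2.6,10,-0.12,0,0,78,-1,-2.6,10,-0.12,0,0,78,-0.5,-3.3,23.2,-0.25,0,0,78,-0.5,-3.3,23.2,-0.25,0,0,78,-0.5,-3.3,23.2,-0.25,0,0,78]'; python3 -m jog '[0,0,0,0,0,0,78]'; python3 go.py 492.5 -152.5 115 1.754
```

```text
time: 9.15
ee_pos: [464.2, -156.7, 121.4]
ee_rot: [0.544, 0.45, 0.546, -0.452]
force: [0.7, -0.2, -0.3]
opening: 0.775
time: 9.25
ee_pos: [463.6, -160.0, 121.3]
ee_rot: [0.543, 0.451, 0.544, -0.455]
force: [0.5, 0.2, 0.2]
opening: 0.779
at [ 463.6 -160.   121.3] jaw -1.389 xax [-0.005 -0.003 -1.   ] t 9.25 F [0.5 0.2 0.2] op 0.779
ROW [ 0.62  2.99 -0.22] [-0.002  0.002  0.005] rows>= 1
```

```bash
python3 -m jog '[0.6,3,-0.2,0,0,0,78,0.6,3,-0.2,0,0,0,78,0.6,3,-0.2,0,0,0,78]'; python3 look.py w6 58 90; python3 go.py 492.5 -152.3 58 1.754
```

```text
time: 9.55
ee_pos: [495.4, -144.3, 115.6]
ee_rot: [0.545, 0.449, 0.547, -0.449]
force: [-0.1, -0.1, 0.2]
opening: 0.786
[ 17. 162.] [493.3  76.1] [46.4 90.4] 86.93 [60.1 62.6 66.7] 3268
[391. 219.] [ 509.3 -238. ] [55.4 49.8] 8.09 [64.1 75.6 80.4] 5152
[272. 221.] [ 492.5 -152.8] [50.7 50.7] 10.75 [68.9 77.2 82.4] 5710
[470. 231.] [ 512.  -322.5] [70.4 50.9] 4.91 [61.3 73.1 77.4] 4184
[495. 322.] [ 417.8 -424.5] [61.3 31.9] 62.97 [60.6 78.5 79.8] 931
at [ 494.7 -144.9  115.8] jaw -1.378 xax [-0.003  0.001 -1.   ] t 9.6 F [-0.1 -1.2 -0.9] op 0.783
ROW [ 5.78 -0.34  0.7 ] [ 0.01  -0.001  0.003] rows>= 2
```

```bash
python3 -m jog '[0.5,-0.34,0.75,0.008,0,0,78,5.6,-0.34,0.75,0.008,0,0,78,5.7,-0.34,0.75,0.008,0,0,78,5.7,-0.34,0.75,0.008,0,0,78,5.7,-0.34,0.75,0.008,0,0,78]'; python3 go.py 492.5 -152.8 58.5 1.758
```

```text
time: 10.1
ee_pos: [494.9, -154.3, 61.4]
ee_rot: [0.544, 0.452, 0.543, -0.452]
force: [0.0, 0.3, 0.4]
opening: 0.779
at [ 494.9 -154.3   61.4] jaw -1.387 xax [ 0.002 -0.001 -1.   ] t 10.1 F [0.  0.3 0.4] op 0.779
ROW [ 0.29 -0.21 -0.19] [-0.004  0.001 -0.002] rows>= 1
```

```bash
python3 -m jog '[0.25,-0.21,-0.15,0,0,0,78,0.25,-0.21,-0.15,0,0,0,40,0.25,-0.21,-0.15,0,0,0,40,0.25,-0.21,-0.15,0,0,0,40,0.25,-0.21,-0.15,0,0,0,40]' 45; python3 -m jog '[0,0,0,0,0,0,40,0,0,0,0,0,0,40]';python3 go.py 492.5 -152.8 58.5 1.758
```

```text
time: 10.6
ee_pos: [492.3, -152.9, 58.8]
ee_rot: [0.544, 0.452, 0.543, -0.452]
force: [-1.8, -0.1, 8.4]
opening: 0.572
time: 10.8
ee_pos: [492.3, -152.9, 58.8]
ee_rot: [0.544, 0.452, 0.543, -0.452]
force: [-1.6, 0.7, 7.7]
opening: 0.574
at [ 492.3 -152.9   58.8] jaw -1.387 xax [ 0.002 -0.001 -1.   ] t 10.8 F [-1.6  0.7  7.7] op 0.574
ROW [ 0.03  0.02 -0.01] [-0.003  0.001 -0.001] rows>= 1
```

```bash
python3 -m jog '[-5.5,0,0,0,0,0,40,-5.5,0,0,0,0,0,40]';  python3 go.py 497.8 161 110 1.5118
```

```text
time: 11.0
ee_pos: [494.3, -153.5, 115.9]
ee_rot: [0.546, 0.453, 0.542, -0.451]
force: [1.3, -0.6, -0.6]
opening: 0.578
at [ 494.3 -153.5  115.9] jaw -1.387 xax [ 0.006 -0.002 -1.   ] t 11.0 F [ 1.3 -0.6 -0.6] op 0.578
ROW [  0.54   6.08 -30.86] [ 0.243  0.002 -0.006] rows>= 7
```

```bash
python3 -m jog '[0,4,-16,0.14,0,0,40,0,4,-16,0.14,0,0,40,0,6.1,-30.9,0.243,0,0,40,0,6.1,-30.9,0.243,0,0,40,0,6.1,-30.9,0.243,0,0,40]'; python3 -m jog '[0,0,0,0,0,0,40]'; python3 go.py 497.8 161 110 1.5118
```

```text
time: 11.5
ee_pos: [496.2, 99.0, 112.8]
ee_rot: [0.485, 0.515, 0.485, -0.514]
force: [0.8, 0.5, -1.0]
opening: 0.572
time: 11.6
ee_pos: [496.2, 107.9, 112.7]
ee_rot: [0.488, 0.513, 0.49, -0.509]
force: [0.4, -0.6, -1.2]
opening: 0.574
at [496.2 107.9 112.7] jaw -1.615 xax [ 0.002  0.007 -1.   ] t 11.6 F [ 0.4 -0.6 -1.2] op 0.574
ROW [ 0.31 -0.07 -5.31] [ 0.015 -0.007 -0.002] rows>= 2
```

```bash
python3 -m jog '[0,0,-5.4,0.01,0,0,40,0,0,-5.4,0.01,0,0,40,0,0,-5.4,0.01,0,0,40,0,0,-5.4,0.01,0,0,40]'; python3 go.py 497.8 161 51 1.5118
```

```text
time: 12.0
ee_pos: [499.4, 149.3, 112.4]
ee_rot: [-0.482, -0.517, -0.482, 0.518]
force: [0.9, -0.7, -0.4]
opening: 0.573
at [499.4 149.3 112.4] jaw -1.641 xax [ 0.    -0.001 -1.   ] t 12.0 F [ 0.9 -0.7 -0.4] op 0.573
ROW [ 6.14 -0.24 -1.16] [-0.011  0.001 -0.   ] rows>= 2
```

Descend with the correction at height first.

```bash
python3 -m jog '[0,-0.24,-1.16,-0.011,0,0,40,4,-0.24,-1.16,-0.011,0,0,40,5.7,-0.24,-1.16,-0.011,0,0,40,5.7,-0.24,-1.16,-0.011,0,0,40,5.7,-0.24,-1.16,-0.011,0,0,40]'; python3 go.py 497.8 161 49 1.5118
```

```text
time: 12.5
ee_pos: [498.0, 162.1, 55.4]
ee_rot: [-0.485, -0.514, -0.485, 0.515]
force: [-0.4, 0.2, 0.2]
opening: 0.576
at [498.  162.1  55.4] jaw -1.63 xax [-0. -0. -1.] t 12.5 F [-0.4  0.2  0.2] op 0.576
ROW [ 0.64 -0.01  0.11] [0. 0. 0.] rows>= 1
```

```bash
python3 -m jog '[0.55,0,0.1,0,0,0,40,0.55,0,0.1,0,0,0,40,0.6,0,0.1,0,0,0,40,0.7,0,0.1,0,0,0,40]'; python3 go.py 497.8 161 49 1.5118
```

```text
time: 12.9
ee_pos: [498.2, 161.6, 48.8]
ee_rot: [0.485, 0.515, 0.485, -0.514]
force: [-2.2, -0.6, 16.0]
opening: 0.573
at [498.2 161.6  48.8] jaw -1.629 xax [ 0.001  0.    -1.   ] t 12.9 F [-2.2 -0.6 16. ] op 0.573
ROW [-0.02 -0.03  0.07] [ 0.001 -0.    -0.001] rows>= 1
```

Contact (16 N). Release, lift, back off.

```bash
python3 -m jog '[-0.1,0,0.0,0,0,0,58,-0.1,0,0,0,0,0,66,-0.1,0,0,0,0,0,76,-0.1,0,0,0,0,0,76,-0.1,0,0,0,0,0,76]';python3 -m jog '[-5,0,0,0,0,0,76,-7,0,0,0,0,0,76,-7,-2,0,0,0,0,76,-7,-2,0,0,0,0,76]';  python3 look.py w7 55 90; python3 go.py 487 -238 120 1.716
```

```text
time: 13.4
ee_pos: [497.8, 161.6, 49.2]
ee_rot: [0.485, 0.514, 0.485, -0.514]
force: [0.9, 0.1, -0.3]
opening: 0.757
time: 13.8
ee_pos: [475.4, 162.8, 119.6]
ee_rot: [-0.485, -0.513, -0.486, 0.515]
force: [-0.1, -0.4, -0.1]
opening: 0.763
[374. 177.] [493.2  77.8] [45.1 89.9] 86.94 [60.6 62.5 66.7] 6839
[261. 180.] [497.8 161.4] [49.9 50.2] 86.6 [65.7 67.3 72.4] 5269
[ 18. 264.] [418.7 430.8] [ 53.8 104.5] 60.54 [55.9 57.9 59. ] 1012
at [476.8 162.8 119.3] jaw -1.628 xax [-0.001 -0.    -1.   ] t 13.85 F [ 0.2  0.2 -0.3] op 0.76
ROW [-0.06  3.3  39.95] [-0.202  0.     0.001] rows>= 9
```

View pics/w7.png

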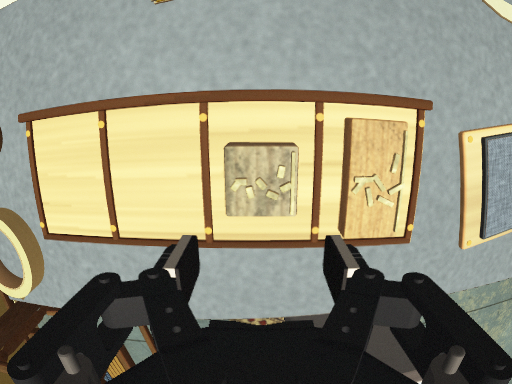

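```bash
python3 -m jog '[0,1,20,-0.1,0,0,78,0,1,20,-0.1,0,0,78,0,1,20,-0.1,0,0,78,0,1,20,-0.1,0,0,78,0,1,20,-0.1,0,0,78]';  python3 go.py 487 -238 120 1.712
```

```text
time: 14.35
ee_pos: [475.7, -47.8, 118.8]
ee_rot: [0.508, 0.492, 0.505, -0.495]
force: [-0.1, 0.3, 1.0]
opening: 0.779
at [475.7 -47.8 118.8] jaw -1.544 xax [-0.001 -0.006 -1.   ] t 14.35 F [-0.1  0.3  1. ] op 0.779
ROW [-1.000e-02  6.300e-01  1.904e+01] [-0.115  0.006  0.002] rows>= 4
```

```bash
python3 -m jog '[0,0.8,19.5,-0.12,0,0,78,0,0.8,19.5,-0.12,0,0,78,0,0.8,19.5,-0.12,0,0,78,0,0.8,19.5,-0.12,0,0,78,0,0.8,19.5,-0.12,0,0,78]'; python3 look.py w8 58 90;  python3 go.py 509.3 -238 110 1.712
```

```text
time: 14.85
ee_pos: [491.8, -242.0, 118.7]
ee_rot: [0.538, 0.46, 0.534, -0.463]
force: [0.3, -0.1, -0.1]
opening: 0.778
[260. 189.] [ 509.5 -238.9] [55.4 49.8] 8.26 [74.1 75.7 80.5] 6302
[375. 199.] [ 512.2 -323.1] [70.2 50. ] 5.1 [64.9 73.2 77.6] 6419
at [ 492.  -237.1  118.6] jaw -1.417 xax [ 0.    -0.003 -1.   ] t 14.9 F [-0.2  1.  -0.4] op 0.781
ROW [0.86 1.7  0.35] [0.012 0.003 0.   ] rows>= 1
```

```bash
python3 -m jog '[0.9,1.7,0.5,0.012,0,0,78,0.9,1.7,0.5,0.012,0,0,78,0.9,1.7,0.5,0.012,0,0,78]';  python3 go.py 509.4 -238.6 58.5 1.714
```

```text
time: 15.2
ee_pos: [509.8, -232.6, 109.8]
ee_rot: [0.536, 0.461, 0.537, -0.461]
force: [-0.1, -0.5, 0.3]
opening: 0.778
at [ 509.8 -232.6  109.8] jaw -1.419 xax [-0.001  0.001 -1.   ] t 15.2 F [-0.1 -0.5  0.3] op 0.778
ROW [ 5.13 -0.12  0.59] [ 0.009 -0.001  0.001] rows>= 2
```

```bash
python3 -m jog '[0.5,-0.12,0.6,0.009,0,0,78,4.9,-0.12,0.6,0.009,0,0,78,5,-0.12,0.6,0.009,0,0,78,5,-0.12,0.6,0.009,0,0,78,5,-0.12,0.6,0.009,0,0,78]'; python3 go.py 509.4 -238.6 58.5 1.714
```

```text
time: 15.7
ee_pos: [510.2, -240.6, 61.6]
ee_rot: [0.535, 0.464, 0.533, -0.463]
force: [1.2, -0.6, 0.8]
opening: 0.774
at [ 510.2 -240.6   61.6] jaw -1.43 xax [ 0.002 -0.001 -1.   ] t 15.7 F [ 1.2 -0.6  0.8] op 0.774
ROW [ 0.31 -0.06 -0.21] [-0.002  0.001 -0.002] rows>= 1
```

```bash
python3 -m jog '[0.25,-0.06,-0.2,0,0,0,78,0.25,-0.06,-0.2,0,0,0,40,0.25,-0.06,-0.2,0,0,0,40,0.25,-0.06,-0.2,0,0,0,40,0.25,-0.06,-0.2,0,0,0,40]' 45; python3 go.py 509.4 -238.6 58.5 1.714;python3 -m jog '[-5,0,0,0,0,0,40,-5,0,0,0,0,0,40,-5,0,0,0,0,0,40]';  python3 go.py 502.8 245.9 110 1.5118
```

```text
time: 16.2
ee_pos: [509.2, -238.3, 59.0]
ee_rot: [0.534, 0.464, 0.534, -0.463]
force: [-0.5, 1.5, 6.4]
opening: 0.574
at [ 509.2 -238.3   59. ] jaw -1.43 xax [ 0.001 -0.    -1.   ] t 16.2 F [-0.5  1.5  6.4] op 0.574
ROW [0.05 0.02 0.03] [-0.002  0.001 -0.001] rows>= 1
time: 16.5
ee_pos: [509.6, -238.9, 109.0]
ee_rot: [0.535, 0.464, 0.533, -0.463]
force: [-0.3, 0.4, -1.4]
opening: 0.571
at [ 509.6 -238.9  109. ] jaw -1.43 xax [ 0.003 -0.001 -1.   ] t 16.5 F [-0.3  0.4 -1.4] op 0.571
ROW [ -0.15   6.12 -48.09] [ 0.2    0.001 -0.003] rows>= 10
```

```bash
python3 -m jog '[-0.5,3,-24,0.1,0,0,40,-0.5,3,-24,0.1,0,0,40,-0.5,3,-24,0.1,0,0,40,-0.5,3,-24,0.1,0,0,40,-0.5,3,-24,0.1,0,0,40]';  python3 go.py 502.8 245.9 110 1.5118
```

```text
time: 17.0
ee_pos: [503.7, 6.5, 112.1]
ee_rot: [0.51, 0.489, 0.511, -0.489]
force: [0.4, -0.7, -1.2]
opening: 0.57
at [503.7   6.5 112.1] jaw -1.528 xax [-0.002  0.001 -1.   ] t 17.0 F [ 0.4 -0.7 -1.2] op 0.57
ROW [  0.22   0.93 -23.92] [ 0.102 -0.001  0.002] rows>= 5
```

```bash
python3 -m jog '[0,1,-24.3,0.102,0,0,40,0,1,-24.3,0.102,0,0,40,0,1,-24.3,0.102,0,0,40,0,1,-24.3,0.102,0,0,40,0,1,-24.3,0.102,0,0,40]';  python3 -m jog '[0,0,0,0,0,0,40,0,0,0,0,0,0,40]'; python3 go.py 502.8 245.9 54 1.5118
```

```text
time: 17.5
ee_pos: [503.6, 249.6, 111.9]
ee_rot: [-0.485, -0.514, -0.485, 0.515]
force: [0.9, -0.3, -0.7]
opening: 0.57
time: 17.7
ee_pos: [503.7, 247.8, 111.8]
ee_rot: [-0.485, -0.514, -0.485, 0.515]
force: [-0.1, -0.1, -1.7]
opening: 0.572
at [503.7 247.8 111.8] jaw -1.629 xax [-0.001 -0.001 -1.   ] t 17.7 F [-0.1 -0.1 -1.7] op 0.572
ROW [ 5.78 -0.07  0.19] [0.001 0.001 0.001] rows>= 2
```

```bash
python3 -m jog '[2,-0.07,0.19,0,0,0,40,5.5,-0.07,0.19,0,0,0,40,5.8,-0.07,0.19,0,0,0,40,5.8,-0.07,0.19,0,0,0,40,5.8,-0.07,0.19,0,0,0,40]';  python3 go.py 502.8 245.9 49 1.5118
```

```text
time: 18.2
ee_pos: [504.9, 244.1, 55.7]
ee_rot: [0.484, 0.516, 0.484, -0.515]
force: [0.4, -0.4, -1.0]
opening: 0.571
at [504.9 244.1  55.7] jaw -1.633 xax [ 0.001  0.    -1.   ] t 18.2 F [ 0.4 -0.4 -1. ] op 0.571
ROW [ 0.67 -0.22 -0.17] [-0.003 -0.    -0.001] rows>= 1
```

```bash
python3 -m jog '[0.4,0,0,0,0,0,40,0.4,0,0,0,0,0,40]';  python3 go.py 502.8 245.9 49 1.5118
```

```text
time: 18.4
ee_pos: [504.4, 244.8, 51.3]
ee_rot: [0.485, 0.515, 0.484, -0.515]
force: [0.7, 0.2, -0.9]
opening: 0.573
at [504.4 244.8  51.3] jaw -1.632 xax [ 0.001  0.    -1.   ] t 18.4 F [ 0.7  0.2 -0.9] op 0.573
ROW [ 0.23 -0.17 -0.1 ] [-0.002 -0.001 -0.001] rows>= 1
```

```bash
python3 -m jog '[0,-0.15,-0.1,0,0,0,40,0.15,-0.15,-0.1,0,0,0,40,0.2,-0.15,-0.1,0,0,0,40,0.25,-0.15,-0.1,0,0,0,40,0.3,-0.15,-0.1,0,0,0,40]';  python3 go.py 502.8 245.9 49 1.5118
```

```text
time: 18.9
ee_pos: [502.5, 246.1, 48.9]
ee_rot: [0.484, 0.515, 0.485, -0.515]
force: [-3.8, -0.8, 15.8]
opening: 0.572
at [502.5 246.1  48.9] jaw -1.632 xax [ 0.  0. -1.] t 18.9 F [-3.8 -0.8 15.8] op 0.572
ROW [-0.01  0.03  0.02] [-0.002 -0.    -0.   ] rows>= 1
```

```bash
python3 -m jog '[-0.1,0,0,0,0,0,58,-0.1,0,0,0,0,0,66,-0.1,0,0,0,0,0,76,-0.1,0,0,0,0,0,76,-0.1,0,0,0,0,0,76]';python3 -m jog '[-5,0,0,0,0,0,76,-7,0,0,0,0,0,76,-7,-2,0,0,0,0,76,-7,-2,0,0,0,0,76]';  python3 look.py w9 55 90; python3 go.py 495 -323 120 1.66
```

```text
time: 19.4
ee_pos: [502.6, 245.8, 48.6]
ee_rot: [-0.484, -0.515, -0.484, 0.515]
force: [-0.1, -0.0, 0.7]
opening: 0.76
time: 19.8
ee_pos: [480.3, 247.4, 119.1]
ee_rot: [-0.484, -0.514, -0.486, 0.515]
force: [0.4, 0.2, 0.1]
opening: 0.761
[ 23. 133.] [558.  438.7] [38.2 49.2] 81.07 [58.3 77.  84.7] 2208
[463. 180.] [492.9  78.2] [46.3 89.6] 86.74 [58.2 62.5 66.6] 4670
[261. 179.] [503.3 245.7] [49.9 54.2] 86.48 [64.3 65.7 70.6] 5661
[376. 180.] [497.9 162.2] [49.8 50.9] 86.7 [61.8 67.3 72.5] 4654
[ 51. 254.] [437.3 456.9] [ 85.3 105.3] 35.29 [56.1 57.8 58.9] 2157
at [481.6 247.3 118.7] jaw -1.631 xax [-0.001 -0.    -1.   ] t 19.85 F [-0.2 -0.   0. ] op 0.759
ROW [-0.11  4.75 56.84] [-0.149  0.     0.001] rows>= 12
```

```bash
python3 -m jog '[0,2,25,-0.07,0,0,78,0,2,25,-0.07,0,0,78,0,2,25,-0.07,0,0,78,0,2,25,-0.07,0,0,78,0,2,25,-0.07,0,0,78]';  python3 -m jog '[0,1,25,-0.07,0,0,78,0,1,25,-0.07,0,0,78,0,1,25,-0.07,0,0,78,0,1,25,-0.07,0,0,78,0,1,25,-0.07,0,0,78]'; python3 go.py 495 -323 118 1.66
```

```text
time: 20.35
ee_pos: [487.8, -5.3, 118.1]
ee_rot: [0.502, 0.498, 0.502, -0.498]
force: [1.3, 0.5, 0.4]
opening: 0.781
time: 20.85
ee_pos: [499.4, -255.6, 118.1]
ee_rot: [0.519, 0.48, 0.519, -0.48]
force: [0.9, 0.0, -0.1]
opening: 0.779
at [ 499.4 -255.6  118.1] jaw -1.493 xax [-0. -0. -1.] t 20.85 F [ 0.9  0.  -0.1] op 0.779
ROW [ 0.01 -0.97  6.69] [-0.011  0.     0.   ] rows>= 2
```

```bash
python3 -m jog '[0,-0.6,7.3,-0.01,0,0,78,0,-0.6,7.3,-0.01,0,0,78,0,-0.6,7.3,-0.01,0,0,78,0,-0.6,7.3,-0.01,0,0,78]'; python3 look.py w10 58 90;  python3 go.py 512.1 -323 112 1.66
```

```text
time: 21.25
ee_pos: [499.0, -326.2, 117.9]
ee_rot: [0.521, 0.478, 0.522, -0.478]
force: [0.1, 0.3, 0.1]
opening: 0.783
[259. 194.] [ 512.2 -323.8] [69.8 49.9] 5.31 [71.9 73.3 77.7] 7608
[380. 338.] [ 396.4 -440.1] [32.  20.4] 1.7 [78.3 79.3 80.2] 409
at [ 499.4 -324.6  118.1] jaw -1.481 xax [-0.     0.002 -1.   ] t 21.3 F [-0.2 -0.2  0.3] op 0.785
ROW [ 0.61  1.28 -0.05] [ 0.001 -0.002  0.   ] rows>= 1
```

```bash
python3 -m jog '[1,1.28,0,0,0,0,78,5.5,1.28,0,0,0,0,78,5.7,1.28,0,0,0,0,78,5.7,1.28,0,0,0,0,78,5.7,1.28,0,0,0,0,78]';python3 -m jog '[0,0,0,0,0,0,78]'; python3 go.py 512.2 -323.6 58.5 1.662
```

```text
time: 21.8
ee_pos: [513.2, -324.5, 62.8]
ee_rot: [0.523, 0.477, 0.521, -0.477]
force: [-0.0, -0.5, 0.2]
opening: 0.78
time: 21.9
ee_pos: [513.2, -325.1, 63.4]
ee_rot: [0.523, 0.477, 0.521, -0.477]
force: [0.7, 0.1, -0.1]
opening: 0.779
at [ 513.2 -325.1   63.4] jaw -1.482 xax [ 0.003 -0.001 -1.   ] t 21.9 F [ 0.7  0.1 -0.1] op 0.779
ROW [ 0.49 -0.09 -0.16] [-0.002  0.002 -0.002] rows>= 1
```

```bash
python3 -m jog '[0.45,-0.08,-0.15,0,0,0,78,0.45,-0.08,-0.15,0,0,0,40,0.45,-0.08,-0.15,0,0,0,40,0.45,-0.08,-0.15,0,0,0,40,0.45,-0.08,-0.15,0,0,0,40]' 45; python3 go.py 512.2 -323.6 58.5 1.662;python3 -m jog '[-5,0,0,0,0,0,40,-5,0,0,0,0,0,40,-5,0,0,0,0,0,40]';  python3 go.py 507.8 330.7 110 1.5118
```

```text
time: 22.4
ee_pos: [511.1, -323.3, 57.8]
ee_rot: [0.522, 0.477, 0.522, -0.477]
force: [-1.6, 0.8, 4.5]
opening: 0.573
at [ 511.1 -323.3   57.8] jaw -1.482 xax [ 0. -0. -1.] t 22.4 F [-1.6  0.8  4.5] op 0.573
ROW [-0.07  0.11  0.04] [-0.002  0.    -0.   ] rows>= 1
time: 22.7
ee_pos: [511.7, -323.8, 108.0]
ee_rot: [0.522, 0.478, 0.521, -0.477]
force: [1.1, 0.3, -2.6]
opening: 0.572
at [ 511.7 -323.8  108. ] jaw -1.482 xax [ 0.002 -0.001 -1.   ] t 22.7 F [ 1.1  0.3 -2.6] op 0.572
ROW [ -0.27   5.4  -65.23] [ 0.148  0.001 -0.002] rows>= 14
```

```bash
python3 -m jog '[-0.5,2,-25,0.05,0,0,40,-0.5,2,-25,0.05,0,0,40,-0.5,2,-25,0.05,0,0,40,-0.5,2,-25,0.05,0,0,40,-0.5,2,-25,0.05,0,0,40]';  python3 -m jog '[0,1,-25,0.06,0,0,40,0,1,-25,0.06,0,0,40,0,1,-25,0.06,0,0,40,0,1,-25,0.06,0,0,40,0,1,-25,0.06,0,0,40]'; python3 go.py 506.7 330.7 112 1.5118
```

```text
time: 23.2
ee_pos: [507.7, -71.5, 111.2]
ee_rot: [0.509, 0.49, 0.51, -0.491]
force: [1.0, 0.3, -2.3]
opening: 0.57
time: 23.7
ee_pos: [508.0, 178.3, 111.1]
ee_rot: [-0.495, -0.504, -0.495, 0.506]
force: [0.1, 0.5, -1.1]
opening: 0.574
at [508.  178.3 111.1] jaw -1.592 xax [-0.002 -0.001 -1.   ] t 23.7 F [ 0.1  0.5 -1.1] op 0.574
ROW [ -0.11  -0.45 -15.23] [0.038 0.001 0.002] rows>= 4
```

```bash
python3 -m jog '[0,-0.3,-15.7,0.038,0,0,40,0,-0.3,-15.7,0.038,0,0,40,0,-0.3,-15.7,0.038,0,0,40,0,-0.3,-15.7,0.038,0,0,40]';  python3 -m jog '[0,0,0,0,0,0,40,0,0,0,0,0,0,40]'; python3 go.py 506.7 330.7 54 1.5118
```

```text
time: 24.1
ee_pos: [506.5, 343.7, 110.9]
ee_rot: [0.486, 0.513, 0.49, -0.511]
force: [-0.6, 0.8, -0.7]
opening: 0.572
time: 24.3
ee_pos: [509.1, 331.2, 111.1]
ee_rot: [-0.485, -0.514, -0.484, 0.516]
force: [-0.1, -1.0, -1.5]
opening: 0.572
at [509.1 331.2 111.1] jaw -1.631 xax [-0.001 -0.003 -1.   ] t 24.3 F [-0.1 -1.  -1.5] op 0.572
ROW [ 5.71 -0.23  0.05] [-0.002  0.003  0.001] rows>= 2
```

```bash
python3 -m jog '[2,-0.23,0.05,0,0,0,40,5.5,-0.23,0.05,0,0,0,40,5.8,-0.23,0.05,0,0,0,40,5.8,-0.23,0.05,0,0,0,40,5.8,-0.23,0.05,0,0,0,40]';  python3 -m jog '[0,0,0,0,0,0,40,0,0,0,0,0,0,40]';python3 go.py 506.7 330.7 49 1.5118
```

```text
time: 24.8
ee_pos: [508.3, 332.6, 55.4]
ee_rot: [0.485, 0.515, 0.484, -0.514]
force: [0.0, -0.2, -0.7]
opening: 0.571
time: 25.0
ee_pos: [507.9, 333.6, 55.4]
ee_rot: [0.485, 0.515, 0.485, -0.514]
force: [-0.6, 0.4, -1.7]
opening: 0.573
at [507.9 333.6  55.4] jaw -1.63 xax [ 0.002  0.001 -1.   ] t 25.0 F [-0.6  0.4 -1.7] op 0.573
ROW [ 0.64 -0.1   0.3 ] [-0.    -0.001 -0.002] rows>= 1
```

```bash
python3 -m jog '[0.4,-0.1,0.3,0,0,0,40,0.55,-0.1,0.3,0,0,0,40,0.6,-0.1,0.3,0,0,0,40,0.65,-0.1,0.3,0,0,0,40,0.7,-0.1,0.3,0,0,0,40]';  python3 go.py 506.7 330.7 49 1.5118
```

```text
time: 25.5
ee_pos: [505.8, 330.1, 47.8]
ee_rot: [-0.485, -0.514, -0.485, 0.515]
force: [-2.4, -1.5, 9.8]
opening: 0.57
at [505.8 330.1  47.8] jaw -1.63 xax [-0. -0. -1.] t 25.5 F [-2.4 -1.5  9.8] op 0.57
ROW [-0.12  0.09 -0.06] [-0.  0.  0.] rows>= 1
```

```bash
python3 -m jog '[-0.1,0,0,0,0,0,58,-0.1,0,0,0,0,0,66,-0.1,0,0,0,0,0,76,-0.1,0,0,0,0,0,76,-0.1,0,0,0,0,0,76]';python3 -m jog '[-5,0,0,0,0,0,76,-7,0,0,0,0,0,76,-7,-2,0,0,0,0,76,-7,-2,0,0,0,0,76]';  python3 look.py w11 55 90; python3 go.py 400 200 240 1.52
```

```text
time: 26.0
ee_pos: [506.1, 330.5, 48.1]
ee_rot: [0.485, 0.515, 0.485, -0.514]
force: [-0.5, 0.7, -0.3]
opening: 0.762
time: 26.4
ee_pos: [483.6, 332.3, 118.7]
ee_rot: [-0.485, -0.514, -0.486, 0.515]
force: [-0.8, -0.1, -0.6]
opening: 0.761
[104. 120.] [559.2 442.2] [42.5 49.1] 89.16 [59.7 79.4 84.4] 2919
[262. 176.] [507.5 330.2] [50.2 70. ] 86.6 [62.1 63.3 67.7] 7073
[376. 178.] [502.9 246.4] [50.2 55.3] 86.37 [61.4 65.7 70.5] 4998
[466. 181.] [498. 162.] [51.6 50.4] 86.45 [58.6 67.2 72.3] 3222
[508. 207.] [476.9 101.1] [57.1 11.4] 8.26 [55.5 59.6 62.9] 359
[114. 240.] [457.  460.9] [ 47.4 101.5] 19.12 [56.3 57.8 58.9] 1986
at [484.8 332.  118.2] jaw -1.628 xax [-0.001 -0.    -1.   ] t 26.45 F [-0.  -0.3  0.2] op 0.757
ROW [-12.17  -7.73  13.66] [-0.007  0.     0.001] rows>= 4
```

Final overview from above the rack.

```bash
python3 -m jog '[-6,-8,7,0,0,0,76,-6,-8,7,0,0,0,76,-12.2,-7.7,13.7,0,0,0,76,-12.2,-7.7,13.7,0,0,0,76,-12.2,-7.7,13.7,0,0,0,76]';python3 -m jog '[0,0,0,0,0,0,76,0,0,0,0,0,0,76]'; python3 look.py w12 55 90; python3 - <<'E'
from h import *
p=dict(np.load("w12.npz"));W=fcloud(p)
m=(W[...,2]>38.5)&(W[...,2]<80)&(W[...,0]>425)&(W[...,0]<575)&(W[...,1]>15)&(W[...,1]<390)
P=W[m];(c,s,a)=cv2.minAreaRect(P[:,:2].astype(np.float32));print("rack",c,s,a)
y=np.deg2rad(a);Y=np.array([np.cos(y),np.sin(y)]);X=np.array([Y[1],-Y[0]])
for b in blobs(W,55,90,800,(440,560)):
    if 40<b[1][1]<370: print(np.round([(b[1]-c)@X,(b[1]-c)@Y],1),round(b[3]-a,2))
# slat edges: dark pixels
g=p["color"].astype(int).sum(-1);L=(P[:,:2]-c)@np.stack([X,Y],1)
d=(g[m]<260)&(abs(L[:,0]+42)<8)&(P[:,2]<50)
h=np.histogram(L[d,1],np.arange(-180,181,4));print([(int(k),int(n)) for n,k in zip(h[0],h[1]+2) if n>5])
E
```

```text
time: 26.95
ee_pos: [402.0, 195.0, 242.6]
ee_rot: [0.484, 0.517, 0.482, -0.516]
force: [0.3, -0.1, 0.2]
opening: 0.759
time: 27.15
ee_pos: [401.5, 200.4, 239.5]
ee_rot: [0.485, 0.515, 0.485, -0.514]
force: [0.3, -0.5, -0.7]
opening: 0.759
[59. 69.] [557.  440.8] [39.8 49.6] 67.44 [58.4 77.8 84.8] 1005
[366.  90.] [493.4  77.6] [45.6 90.1] 86.78 [60.5 62.5 66.9] 3046
[141.  92.] [507.6 329.8] [50.8 70.1] 86.59 [61.3 63.4 67.7] 2533
[213.  87.] [503.1 245.4] [50.2 55.4] 86.36 [64.2 65.8 70.7] 2340
[292.  86.] [497.7 161.3] [50.1 49.8] 87.14 [65.7 67.4 72.5] 2191
[ 69. 166.] [431.  451.3] [101.8 101.9] 71.65 [56.2 57.9 59.1] 1746
rack (500.66424560546875, 203.85916137695312) (352.3925476074219, 125.84391021728516) 86.82305145263672
[  -0.2 -126.5] -0.04
[-1.000e-01  1.261e+02] -0.24
[ 0.2 41.6] -0.46
[ -0.6 -42.6] 0.31
[(-170, 9), (-166, 12), (-82, 13), (82, 13), (86, 7), (166, 18)]
```

View pics/w12.png

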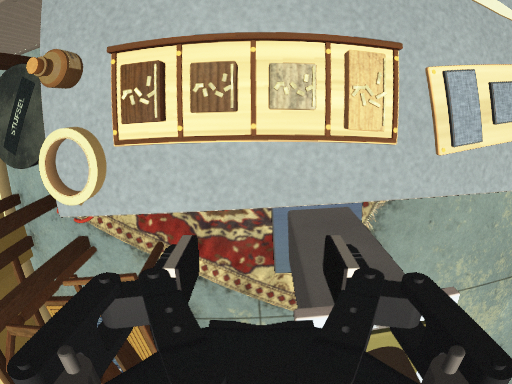

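```bash
python3 -c "
from rig import r
print(r.close_job())"
```

```text
the job is handed in; nothing more can be done
None
```

All four blocks are in the rack in reverse order, and I handed the job in at about 27 s of the 99 s allowed. Seen from the robot, left to right, the rack now holds medium, short, square, long. On the pads the order was long, square, short, medium.

I set each block down until it touched the floor of its bay. The highest contact force I read was 21 N. The gripper then let go and backed off above the rack, holding nothing and clear of everything.

The last wrist-camera check, measured against the rack outline, showed:
- **Position:** every block is within about 1.5 mm of the middle of its bay.
- **Angle:** every block is within about 0.5° of square.
- **Height:** the tops are at the heights expected for blocks lying flat on the bay floors, relief up.

Repeated views differed by up to about 1 mm, no more than the camera calibration allows. The top camera placed the rack and pad board 2 to 5 mm away from where the wrist camera did, so I used the wrist camera. No check failed.

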